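Press-test three spring buffers and scrap the worn one

ROBOT

A 6-joint arm with a two-finger parallel gripper is mounted at the origin on a cart in front of the work surface, level with it; the furniture and walls round the work are solid. World frame = base frame: x ahead of the robot, y to its left, z up, the work surface at z = 0. Lengths are in m, angles in rad, forces in N, time in s.
With the tool pointing down it reaches from about 0.25 to 0.725 m from the base axis. Payload 4 kg.
Tool frame: the origin (TCP) lies on the centre line of the jaws, within the pads' length; the fingertips stand ahead of it and the grasp point (between the pads) lies 11 mm behind it (bot.tip_extent is the z of the fingertips in the tool frame, in m); z points along the fingers, y is the direction in which the jaws open and shut (so a half turn about z gives the same grasp; the last joint's range is limited). The gripper opens to 85 mm and grips with 20 to 120 N. Pads are 22 mm wide; open, the fingers measure 114 mm over their backs; the gripper's body (76 mm by 85 mm) begins 54 mm behind the grasp point. The pads swing forward as they close: fully open they stand 13 mm farther back than shut.
Start: joints at [-1.135, 0.241, 0.005, 1.335, 0, 1.571], TCP at [0.211, -0.453, 0.239] pointing down, gripper open.
Joint ranges: [-2.72, 2.72], [-1.05, 1.87], [-1.09, 1.28], [-1.99, 2.15], [-1.42, 1.44], [-3.14, 3.14]. Speed limits (rad/s): [2.79, 2.79, 3.14, 3.14, 3.14, 3.14].

INTERFACE

Orientations are given as a unit quaternion [x, y, z, w].
In Python, from workcell import bot gives the robot as it stands.
- The arm moves only by the shell command python3 -m jog 'ROWS'. ROWS is JSON, a list that holds one entry, the list of rows, each a list of 7 numbers: the shift along the world's x, y, z in m, then the turn, a rotation vector about the world's x, y, z in degrees, then the closure in counts, from 0 (fully open) to 255 (shut). In form: [[[tx, ty, tz, ax, ay, az, fingers], ...]]. A call has 1 to 10 rows; each row is the pose to reach, as a shift and turn from the pose commanded when the call began; what a row does not reach only later rows make up. A row lasts 1/12 s, in which the tool goes at most 41.7 mm and 7.16 degrees, less where a joint would pass 70% of its speed; a pose out of reach is approached as far as the arm can. A call with a gripper value outside its range is refused whole. The fingers move at their own pace and stop on an object; the grip force is fixed at half the most. Time passes only in rows, so rows that repeat a pose let the fingers close. It gives the time, the measured TCP pose, the force and the opening at its end, in the units of the state.
- bot.get_obs(): the state, without advancing time (a new reading comes with each control period).
- bot.camera(name): name is "side" or "top" or "wrist"; returns the picture (400x640x3 uint8, blue, green, red); there is no depth.
- bot.camera_model(name): a dict with "K" (3x3 intrinsics, pixels), "T" (4x4, takes a point from camera to world coordinates). Camera axes: x right, y down, z forward; pixel columns grow to the right and rows downward; lengths in m; the calibration is good to about 2 mm. A picture is of the moment at which its call begins: read the wrist's pose just before it. camera_model takes no time and is no camera call; for the wrist camera it gives the pose at the moment of the call.
- bot.job_done(): hands the job in, once; it reports no verdict.
The state is a dict: "clock": time; "joint_pos": joint angles; "joint_vel": joint speeds; "tau": joint torques, N m; "eef_pos": TCP position; "tool_rot": TCP orientation; "ft_force": force on the tool from outside, world axes, zero at the start; "ft_torque": the same for the moment, N m; "grip_width": finger opening in m.
Only numpy, scipy, OpenCV 4.12 (cv2) and the standard library are available. Lean on these libraries where they do the work, as an engineer would, in place of code of your own. Each camera call takes 0.05 s, during which the arm holds its last target. There are 200 camera calls.

TASK

Test the three spring buffers where they stand in the inclined rack, in the order left, middle, right as seen from the robot: press each head in along the buffer until the thin black ring on its stem meets the cylinder's edge (10 mm), hold it there for half a second, and let it come back; never push one hard in against its end stop. One buffer is worn and pushes back much more weakly than the other two: take that one out and stand it upright on the floor of the steel tray, clear of the tray's walls. Leave the two sound buffers in their pockets and everything else where it is.

Things in the scene. Friction and masses are not known exactly. Their poses are not given: they have to be found in the camera images.
- buffer_a: one of three like spring buffers, one of them worn: steel cylinder 36 mm across, 80 mm long, then an 18 mm stem and a black head 32 mm across, 7 mm thick; 105 mm in all, 0.33 kg. Origin: centre of the flat foot; z along the cylinder to the head. Starts in a rack pocket, z leaning 30 degrees from vertical towards the robot. Grip across the 36 mm, 40 to 80 mm above the foot (outside the pocket).
- buffer_b: one of three like spring buffers, one of them worn: steel cylinder 36 mm across, 80 mm long, then an 18 mm stem and a black head 32 mm across, 7 mm thick; 105 mm in all, 0.33 kg. Origin: centre of the flat foot; z along the cylinder to the head. Starts in a rack pocket, z leaning 30 degrees from vertical towards the robot. Grip across the 36 mm, 40 to 80 mm above the foot (outside the pocket).
- buffer_c: one of three like spring buffers, one of them worn: steel cylinder 36 mm across, 80 mm long, then an 18 mm stem and a black head 32 mm across, 7 mm thick; 105 mm in all, 0.33 kg. Origin: centre of the flat foot; z along the cylinder to the head. Starts in a rack pocket, z leaning 30 degrees from vertical towards the robot. Grip across the 36 mm, 40 to 80 mm above the foot (outside the pocket).
- buffer_a_plunger (a joint): how far this buffer's head is pressed in along the cylinder, m: 0 = fully out, grows when pressed, 0.017 = end stop; springs back by itself. The thin black ring on the stem meets the cylinder's top edge at 0.010. There a sound buffer pushes back with about 13 N (first 1.3 N to start it), the worn one with 3 to 4 N (from nearly none).
- buffer_a_head (a point): centre of the outer face of this buffer's head, where it is pressed; moves with the head; 105 mm above the foot along the buffer's z axis while out
- buffer_b_plunger (a joint): how far this buffer's head is pressed in along the cylinder, m: 0 = fully out, grows when pressed, 0.017 = end stop; springs back by itself. The thin black ring on the stem meets the cylinder's top edge at 0.010. There a sound buffer pushes back with about 13 N (first 1.3 N to start it), the worn one with 3 to 4 N (from nearly none).
- buffer_b_head (a point): centre of the outer face of this buffer's head, where it is pressed; moves with the head; 105 mm above the foot along the buffer's z axis while out
- buffer_c_plunger (a joint): how far this buffer's head is pressed in along the cylinder, m: 0 = fully out, grows when pressed, 0.017 = end stop; springs back by itself. The thin black ring on the stem meets the cylinder's top edge at 0.010. There a sound buffer pushes back with about 13 N (first 1.3 N to start it), the worn one with 3 to 4 N (from nearly none).
- buffer_c_head (a point): centre of the outer face of this buffer's head, where it is pressed; moves with the head; 105 mm above the foot along the buffer's z axis while out
- rack: aluminium test rack, fixed: base plate 104 x 270 x 8 mm (x, y, z), three grey square pockets side by side along y, 90 mm apart. Pocket axis, floor to mouth: (-0.5, 0, 0.866) in the rack frame, i.e. leaning 30 degrees towards the robot. Each is 38 mm wide inside (50 outside), 35 mm deep along that axis. Origin: centre of the plate's underside; z up, x away from the robot at yaw 0.
- station_left (a point): floor centre of the left pocket as seen from the robot, at (24, 90, 27.5) mm in the rack frame; the foot of a buffer standing in the pocket lies within 2 mm of it
- station_middle (a point): floor centre of the middle pocket as seen from the robot, at (24, 0, 27.5) mm in the rack frame; the foot of a buffer standing in the pocket lies within 2 mm of it
- station_right (a point): floor centre of the right pocket as seen from the robot, at (24, -90, 27.5) mm in the rack frame; the foot of a buffer standing in the pocket lies within 2 mm of it
- scrap_tray: open square steel tray fixed to the worktop, 130 x 130 mm outside, 34 mm tall, walls 4 mm and floor 4 mm thick. Origin: centre of its underside, on the worktop; z up.
- ring_nut: steel ring nut, 68 mm wide, 34 mm tall; a bystander, not to be disturbed. Origin: centre of its underside.
- beaker: glass beaker, 70 mm wide, 86 mm tall; a bystander, not to be disturbed. Origin: centre of its underside.
- pliers: pliers, 174 mm long, lying flat; a bystander, not to be disturbed. Origin: centre of its underside.
Things that resemble listed ones, but are neither listed nor needed, are in the scene too. What is shaped like the buffer_b but turquoise is not meant.

How it is judged:
On the way, in this order (a step that is already met when the one before it is completed fails the run):
1. the buffer in the left pocket is held pressed in by 8 to 13 mm for 0.3 s (((horizontal distance between buffer_a and station_left below 0.02 m and value of joint buffer_a_plunger between 0.008 and 0.013 m) or (horizontal distance between buffer_b and station_left below 0.02 m and value of joint buffer_b_plunger between 0.008 and 0.013 m) or (horizontal distance between buffer_c and station_left below 0.02 m and value of joint buffer_c_plunger between 0.008 and 0.013 m))), for 0.3 s.
2. the buffer in the middle pocket is held pressed in by 8 to 13 mm for 0.3 s (((horizontal distance between buffer_a and station_middle below 0.02 m and value of joint buffer_a_plunger between 0.008 and 0.013 m) or (horizontal distance between buffer_b and station_middle below 0.02 m and value of joint buffer_b_plunger between 0.008 and 0.013 m) or (horizontal distance between buffer_c and station_middle below 0.02 m and value of joint buffer_c_plunger between 0.008 and 0.013 m))), for 0.3 s.
3. the buffer in the right pocket is held pressed in by 8 to 13 mm for 0.3 s (((horizontal distance between buffer_a and station_right below 0.02 m and value of joint buffer_a_plunger between 0.008 and 0.013 m) or (horizontal distance between buffer_b and station_right below 0.02 m and value of joint buffer_b_plunger between 0.008 and 0.013 m) or (horizontal distance between buffer_c and station_right below 0.02 m and value of joint buffer_c_plunger between 0.008 and 0.013 m))), for 0.3 s.
At the end, for the whole second after the job is handed in: The worn buffer (its tired spring lets the head rest 0.3 mm low) stands on the tray's floor, upright within 0.15 rad, foot within 45 mm of the tray's centre along each side; the two sound buffers stand in their own pockets (moved under 12 mm, leaning 0.40 to 0.65 rad); all three at rest (((value of joint buffer_a_plunger above 0.00012 m and distance of each of buffer_b, buffer_c from where it was at the start of the episode below 0.012 m and angle between buffer_b's own z axis and vertical between 0.4 and 0.65 rad and angle between buffer_c's own z axis and vertical between 0.4 and 0.65 rad and x of buffer_a in the frame of scrap_tray between -0.045 and 0.045 m and y of buffer_a in the frame of scrap_tray between -0.045 and 0.045 m and z of buffer_a in the frame of scrap_tray below 0.01 m and angle between buffer_a's own z axis and vertical below 0.15 rad) or (value of joint buffer_b_plunger above 0.00012 m and distance of each of buffer_a, buffer_c from where it was at the start of the episode below 0.012 m and angle between buffer_a's own z axis and vertical between 0.4 and 0.65 rad and angle between buffer_c's own z axis and vertical between 0.4 and 0.65 rad and x of buffer_b in the frame of scrap_tray between -0.045 and 0.045 m and y of buffer_b in the frame of scrap_tray between -0.045 and 0.045 m and z of buffer_b in the frame of scrap_tray below 0.01 m and angle between buffer_b's own z axis and vertical below 0.15 rad) or (value of joint buffer_c_plunger above 0.00012 m and distance of each of buffer_a, buffer_b from where it was at the start of the episode below 0.012 m and angle between buffer_a's own z axis and vertical between 0.4 and 0.65 rad and angle between buffer_b's own z axis and vertical between 0.4 and 0.65 rad and x of buffer_c in the frame of scrap_tray between -0.045 and 0.045 m and y of buffer_c in the frame of scrap_tray between -0.045 and 0.045 m and z of buffer_c in the frame of scrap_tray below 0.01 m and angle between buffer_c's own z axis and vertical below 0.15 rad)) and linear speed of each of buffer_a, buffer_b, buffer_c below 0.03 m/s); the robot touches nothing.
It fails at once if a buffer's head is pressed in by more than 16 mm (value of joint any of buffer_a_plunger, buffer_b_plunger, buffer_c_plunger above 0.016 m).
It fails at once if a bystander is moved by more than 30 mm (distance of any of ring_nut, beaker, pliers from where it was at the start of the episode above 0.03 m).
It also fails if it takes over 58 s, if anything falls off the work surface, if the arm or the gripper's body presses on something with over 40 N, if the wrist force passes 120 N, or if a joint passes its speed limit or range.

## Working session

There is one attempt and no reset: what is moved stays moved. The work goes in short steps, Python scripts to look and compute and a shell command to move; the robot and the scene stay as the last step left them, time stands still between calls to the robot, and variables do not carry over. Pictures are saved under pics/ and viewed, about 8 in all and at most 12, crops included, and the job is handed in when it is done.

```bash
mkdir -p pics; ls; python3 - <<'E'
from workcell import bot
import cv2,numpy as np
np.set_printoptions(precision=4,suppress=True)
for n in("top","side"):
    cv2.imwrite(f"pics/{n}0.png",bot.camera(n)); m=bot.camera_model(n); print(n,m["K"],m["T"])
o=bot.get_obs()
print({k:np.round(v,4) for k,v in o.items()},bot.tip_extent)
E
```

```text
pics
top [[452.9516   0.     311.6892]
 [  0.     452.9516 204.0303]
 [  0.       0.       1.    ]] [[ 0.0029 -0.9926  0.1212  0.431 ]
 [-0.9999 -0.0016  0.0104 -0.0284]
 [-0.0102 -0.1213 -0.9926  1.3496]
 [ 0.      0.      0.      1.    ]]
side [[481.8876   0.     331.6119]
 [  0.     481.8876 195.7466]
 [  0.       0.       1.    ]] [[-0.9873  0.1337 -0.0859  0.7047]
 [ 0.1585  0.8665 -0.4734  0.6736]
 [ 0.0112 -0.481  -0.8767  1.3694]
 [ 0.      0.      0.      1.    ]]
{'clock': np.float64(0.1), 'joint_pos': array([-1.135 ,  0.2414,  0.0039,  1.3352, -0.    ,  1.5708]), 'joint_vel': array([-0.0009, -0.0019,  0.0035,  0.0012, -0.0021, -0.0004]), 'tau': array([  0.0001, -37.3138,  25.301 ,   0.0108,  -0.    ,   0.    ]), 'eef_pos': array([ 0.2108, -0.4528,  0.2385]), 'tool_rot': array([ 0.9764,  0.2162, -0.0002, -0.0009]), 'ft_force': array([0.1063, 0.7789, 0.2412]), 'ft_torque': array([ 0.0662, -0.0095, -0.0015]), 'grip_width': np.float64(0.0854)} 0.008
```

View pics/top0.png

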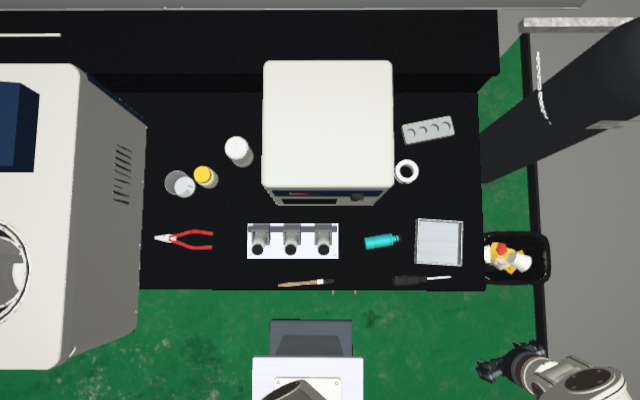

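View pics/side0.png

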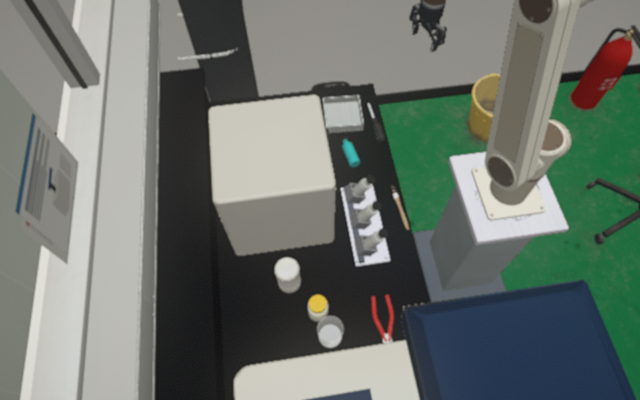

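Top view: rack plate with three grey buffers (heads at about (258,249), (290,250), (323,250)), tray (439,242), and the turquoise look-alike (381,241), which isn't meant. The ring nut is at (406,171), the beaker at (180,184) and the pliers at (185,239). I'll enlarge the rack and tray in both views.

```bash
python3 - <<'E'
import cv2,numpy as np
t=cv2.imread("pics/top0.png")[210:275,240:345]; s=cv2.imread("pics/side0.png")[170:270,330:400]
a=cv2.resize(t,None,fx=7,fy=7,interpolation=cv2.INTER_CUBIC)
cv2.imwrite("pics/c_top.png",a)
b=cv2.resize(s,None,fx=6,fy=6,interpolation=cv2.INTER_CUBIC)
t2=cv2.imread("pics/top0.png")[210:275,405:475]; c=cv2.resize(t2,None,fx=5,fy=5,interpolation=cv2.INTER_CUBIC)
o=np.zeros((600,780,3),np.uint8); o[:600,:420]=b; o[:325,425:775]=c
cv2.imwrite("pics/c_side.png",o)
E
```

```text
(no output)
```

View pics/c_top.png

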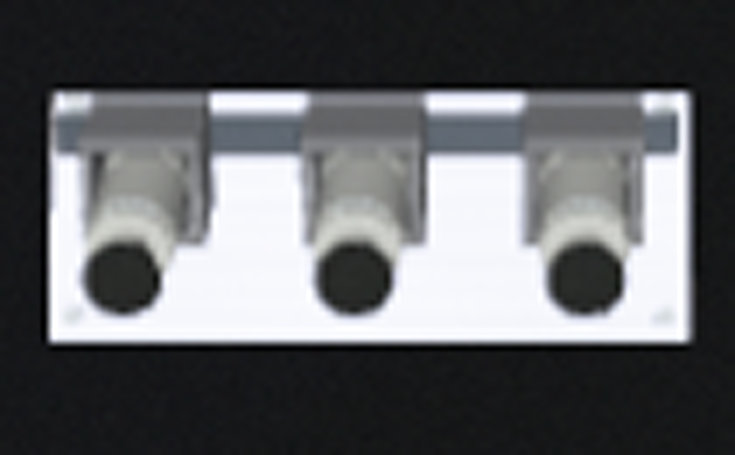

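View pics/c_side.png

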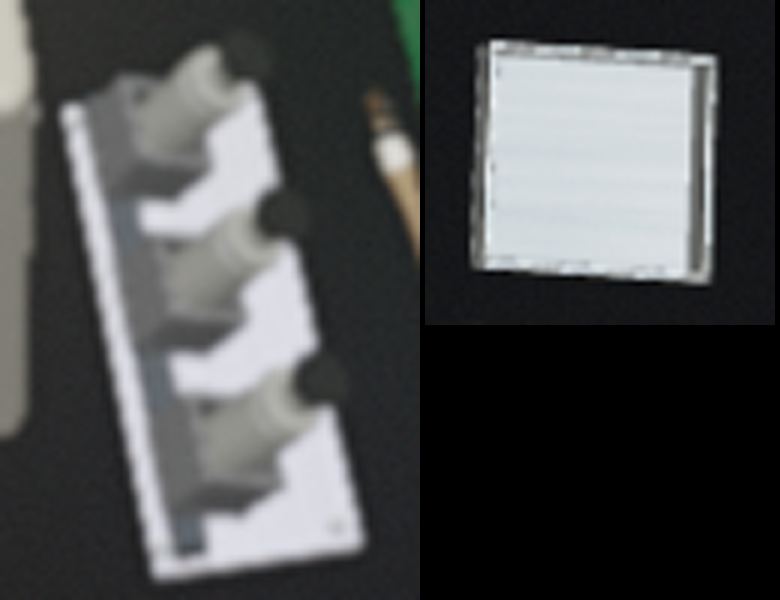

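The crops show plate corners at (50,91), (692,91), (49,344) and (691,344), heads at (122,277), (354,277) and (586,277), and side-view heads at (320,378), (285,213) and (246,54). I'll triangulate these and fit the rack and tray.

```bash
cat > h.py <<'E'
from workcell import bot
import cv2,numpy as np
np.set_printoptions(precision=4,suppress=True)
def ray(n,uv):
    m=bot.camera_model(n);K,T=m["K"],m["T"]
    d=T[:3,:3]@np.linalg.inv(K)@np.r_[uv,1.]
    return T[:3,3],d/np.linalg.norm(d)
def onz(n,uv,z):
    o,d=ray(n,uv); return o+d*(z-o[2])/d[2]
def tri(a,b):
    (o1,d1),(o2,d2)=a,b
    A=np.stack([d1,-d2],1); s=np.linalg.lstsq(A,o2-o1,rcond=None)[0]
    p,q=o1+s[0]*d1,o2+s[1]*d2
    return (p+q)/2,np.linalg.norm(p-q)
def proj(n,P):
    m=bot.camera_model(n);q=np.linalg.inv(m["T"])@np.r_[P,1.];q=m["K"]@q[:3];return q[:2]/q[2]
def px(uv,f,off): return (np.array(uv)+.5)/f-.5+np.array(off)
E
python3 - <<'E'
from h import *
T=lambda u:px(u,7,(240,210)); S=lambda u:px(u,6,(330,170)); C=lambda u:px((u[0]-425,u[1]),5,(405,210))
for u in[(50,91),(692,91),(49,344),(691,344)]: print("plate",onz("top",T(u),.008))
for u in[(65,105),(155,578),(365,545)]: print("plate side",onz("side",S(u),.008))
for n,a,b in[("L",(122,277),(320,378)),("M",(354,277),(285,213)),("R",(586,277),(246,54))]:
    print("head",n,*tri(ray("top",T(a)),ray("side",S(b))), onz("top",T(a),.1184))
for u in[(490,42),(717,58),(475,268),(710,283)]: print("tray rim",onz("top",C(u),.034))
for n,u in[("nut",(406,171)),("beaker",(180,184))]: print(n,onz("top",u,.03))
for n,z,u in[("side tray",.034,(324,98)),("",.034,(360,96)),("",.034,(364,127)),("",.034,(329,132))]: print(n,onz("side",u,z))
for u in [(378,247),(397,239),(365,241)]: print("turq",onz("top",u,.018))
for u in [(262,190),(393,190),(275,205),(385,205)]: print("box",onz("top",u,.0), onz("top",u,.2))
E
```

```text
plate [0.539  0.1787 0.008 ]
plate [ 0.5396 -0.0939  0.008 ]
plate [0.4323 0.177  0.008 ]
plate [ 0.4331 -0.093   0.008 ]
plate side [ 0.5378 -0.0889  0.008 ]
plate side [0.5389 0.1853 0.008 ]
plate side [0.4317 0.1844 0.008 ]
head L [0.4566 0.1341 0.1097] 0.003491088650451069 [0.4581 0.1323 0.1184]
head M [0.456  0.044  0.1098] 0.005419164732587093 [0.4583 0.0425 0.1184]
head R [ 0.4568 -0.0466  0.1124] 0.003929798157325334 [ 0.4585 -0.0472  0.1184]
tray rim [ 0.5513 -0.3228  0.034 ]
tray rim [ 0.5422 -0.454   0.034 ]
tray rim [ 0.4209 -0.3108  0.034 ]
tray rim [ 0.4128 -0.4452  0.034 ]
nut [ 0.691 -0.293  0.03 ]
beaker [0.6513 0.3754 0.03  ]
side tray [ 0.5377 -0.4431  0.034 ]
 [ 0.4093 -0.433   0.034 ]
 [ 0.4212 -0.2963  0.034 ]
 [ 0.5433 -0.2935  0.034 ]
turq [ 0.4674 -0.2087  0.018 ]
turq [ 0.4909 -0.2646  0.018 ]
turq [ 0.4848 -0.1709  0.018 ]
box [0.6383 0.1358 0.    ] [0.6076 0.1114 0.2   ]
box [ 0.6388 -0.2587  0.    ] [ 0.608  -0.2246  0.2   ]
box [0.5928 0.0959 0.    ] [0.5688 0.0775 0.2   ]
box [ 0.5933 -0.2339  0.    ] [ 0.5692 -0.2035  0.2   ]
```

```bash
cat >> h.py <<'E'
from scipy.spatial.transform import Rotation as Ro
import math
s3=math.sqrt(3)/2
RA=Ro.from_matrix(np.array([[s3,0,.5],[0,-1,0],[.5,0,-s3]]))   # along buffer axis
RV=Ro.from_matrix(np.array([[1,0,0],[0,-1,0],[0,0,-1.]]))
A=np.array([-.5,0,s3])
def to(P,R):
    o=bot.get_obs(); r=(R*Ro.from_quat(o["tool_rot"]).inv()).as_rotvec(degrees=True)
    print("shift mm",1000*(np.array(P)-o["eef_pos"]),"turn",r,"tip",bot.tip_extent,"t",o["clock"])
E
python3 -c "
from h import *
to([.398,.043,.222],RA)"
```

```text
shift mm [187.1841 495.7762 -16.4917] turn [  6.4311 -29.5441 -24.4184] tip 0.008 t 0.1
```

```bash
python3 -m jog '[[[0.11,0.29,-0.01,6.4,-29.5,-24.4,255],[0.11,0.29,-0.01,6.4,-29.5,-24.4,255],[0.11,0.29,-0.01,6.4,-29.5,-24.4,255],[0.11,0.29,-0.01,6.4,-29.5,-24.4,255],[0.187,0.496,-0.016,6.4,-29.5,-24.4,255],[0.187,0.496,-0.016,6.4,-29.5,-24.4,255],[0.187,0.496,-0.016,6.4,-29.5,-24.4,255],[0.187,0.496,-0.016,6.4,-29.5,-24.4,255],[0.187,0.496,-0.016,6.4,-29.5,-24.4,255],[0.187,0.496,-0.016,6.4,-29.5,-24.4,255]]]'; python3 -c "
from h import *
to([.398,.043,.222],RA)"
```

```text
clock: 0.93
eef_pos: [0.3544, -0.0715, 0.2268]
tool_rot: [0.966, -0.001, 0.259, 0.002]
ft_force: [0.9, -0.6, -0.2]
grip_width: -0.0001
shift mm [ 43.5867 114.5193  -4.8233] turn [0.1476 0.0107 0.1191] tip 0.008 t 0.9333
```

```bash
python3 -m jog '[[[0.04,0.11,-0.005,0,0,0,255],[0.04,0.11,-0.005,0,0,0,255],[0.04,0.11,-0.005,0,0,0,255],[0.04,0.11,-0.005,0,0,0,255],[0.04,0.11,-0.005,0,0,0,255],[0.04,0.11,-0.005,0,0,0,255],[0.04,0.11,-0.005,0,0,0,255]]]'; python3 - <<'E'
from h import *
to([.398,.133,.222],RA)
m=bot.camera_model("wrist"); cv2.imwrite("pics/w1.png",bot.camera("wrist")); np.savez("w1.npz",**m); print(m["K"],m["T"])
E
```

```text
clock: 1.52
eef_pos: [0.3948, 0.01, 0.2212]
tool_rot: [0.966, 0.011, 0.257, -0.006]
ft_force: [0.4, -0.3, 0.1]
grip_width: 0.0003
shift mm [  3.1833 122.972    0.7945] turn [-0.2909 -0.187  -1.4132] tip 0.008 t 1.5167
[[280.2301   0.     318.8786]
 [  0.     280.2301 197.2286]
 [  0.       0.       1.    ]] [[ 0.0247 -0.9779  0.2075  0.3974]
 [-0.9997 -0.0229  0.0113  0.0104]
 [-0.0063 -0.2077 -0.9782  0.3769]
 [ 0.      0.      0.      1.    ]]
```

View pics/w1.png

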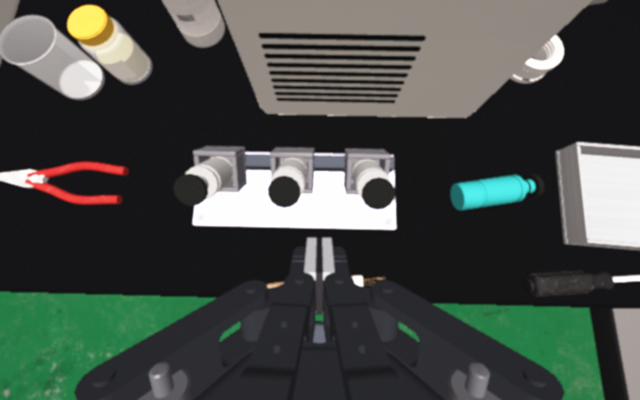

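Wrist view: heads at L (191,189), M (285,191) and R (377,193). Next is a second viewpoint, above the left head.

```bash
python3 -m jog '[[[0.003,0.09,0.001,0,0,-1,255],[0.003,0.09,0.001,0,0,-1,255],[0.003,0.09,0.001,0,0,-1,255],[0.003,0.09,0.001,0,0,-1,255],[0.003,0.09,0.001,0,0,-1,255],[0.003,0.09,0.001,0,0,-1,255],[0.003,0.09,0.001,0,0,-1,255],[0.003,0.09,0.001,0,0,-1,255]]]'; python3 - <<'E'
from h import *
to([.398,.133,.222],RA)
m=bot.camera_model("wrist"); im=bot.camera("wrist"); cv2.imwrite("pics/w2.png",im); np.savez("w2.npz",**m); print(m["T"])
w1=cv2.imread("pics/w1.png")
o=np.zeros((600,800,3),np.uint8)
o[:300]=cv2.resize(w1[140:240,165:432],(800,300),interpolation=cv2.INTER_CUBIC)
o[300:]=cv2.resize(im[140:240,220:487],(800,300),interpolation=cv2.INTER_CUBIC)
cv2.imwrite("pics/w12.png",o)
E
```

```text
clock: 2.23
eef_pos: [0.402, 0.0243, 0.2227]
tool_rot: [0.966, 0.025, 0.257, -0.015]
ft_force: [-0.8, -0.6, 0.6]
grip_width: -0.0002
shift mm [ -3.9587 108.681   -0.6535] turn [-0.9681 -0.1536 -3.2402] tip 0.008 t 2.2333
[[ 0.0565 -0.9766  0.2073  0.4045]
 [-0.9982 -0.0516  0.0294  0.0229]
 [-0.018  -0.2086 -0.9778  0.3783]
 [ 0.      0.      0.      1.    ]]
```

View pics/w12.png

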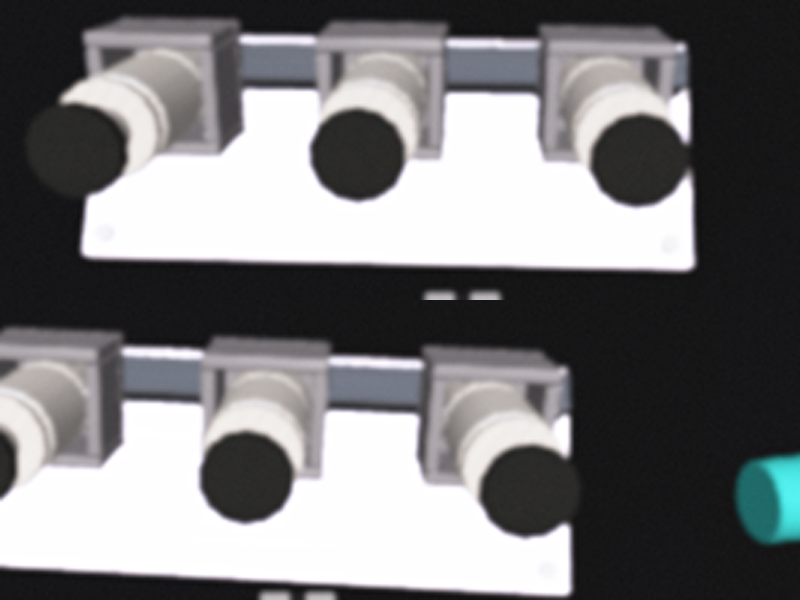

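Something is limiting the arm: y moved only 14 of the 90 mm commanded. I'll check the joints.

```bash
python3 - <<'E'
from h import *
o=bot.get_obs(); print(o["joint_pos"],o["eef_pos"],o["tau"]); print([a for a in dir(bot) if not a.startswith("__")])
E
```

```text
[ 0.0457 -0.3313 -0.7185  0.6623  0.0201  3.1406] [0.402  0.0243 0.2227] [ -0.0129 -11.5771  27.8878  -3.7405   0.0555   0.0001]
['Unreachable', 'camera', 'camera_model', 'get_obs', 'job_done', 'tip_extent']
```

Joint 6 is at its limit, so I'll use the half-turned roll (equivalent grasp, joint 6 near 0), turning negatively about the tool axis.

```bash
sed -i 's/^RA=.*/RA=Ro.from_matrix(np.array([[-s3,0,.5],[0,1,0],[-.5,0,-s3]]))/; s/^RV=.*/RV=Ro.from_matrix(np.array([[-1,0,0],[0,1,0],[0,0,-1.]]))/' h.py
python3 -m jog '[[[-0.01,0.05,0.01,-35,0,60.6,255],[-0.01,0.05,0.01,-35,0,60.6,255],[-0.01,0.05,0.01,-35,0,60.6,255],[-0.01,0.05,0.01,-35,0,60.6,255],[-0.01,0.05,0.01,-35,0,60.6,255],[-0.01,0.05,0.01,-35,0,60.6,255],[-0.01,0.05,0.01,-35,0,60.6,255],[-0.01,0.05,0.01,-35,0,60.6,255],[-0.01,0.05,0.01,-35,0,60.6,255],[-0.01,0.05,0.01,-35,0,60.6,255]]]'
python3 - <<'E'
from h import *
to([.388,.133,.235],RA); print(bot.get_obs()["joint_pos"])
for f,oy,of,us in(("w1.npz",0,(165,140),[(76,149),(357,154),(639,160)]),("w2.npz",300,(220,140),[(246,476),(529,490)])):
    m=np.load(f)
    for u in us:
        p=px((u[0],u[1]-oy),3,of); d=m["T"][:3,:3]@np.linalg.inv(m["K"])@np.r_[p,1.]; o=m["T"][:3,3]
        print(f,o+d*(.1184-o[2])/d[2])
E
```

```text
clock: 3.12
eef_pos: [0.392, 0.0744, 0.2327]
tool_rot: [0.782, 0.576, 0.196, 0.137]
ft_force: [0.6, 0.1, -0.5]
grip_width: -0.0003
shift mm [-4.0075 58.6173  2.2704] turn [-52.1306  -2.2288  93.8542] tip 0.008 t 3.1167
[ 0.2719 -0.3137 -0.6592  0.7556 -0.1141  2.1155]
w1.npz [0.4571 0.1362 0.1184]
w1.npz [0.4575 0.0469 0.1184]
w1.npz [ 0.4576 -0.0421  0.1184]
w2.npz [0.4577 0.0469 0.1184]
w2.npz [ 0.4579 -0.042   0.1184]
```

```bash

python3 -m jog '[[[-0.004,0.03,0.002,-34,-1.4,61,255],[-0.004,0.03,0.002,-34,-1.4,61,255],[-0.004,0.03,0.002,-34,-1.4,61,255],[-0.004,0.03,0.002,-34,-1.4,61,255],[-0.004,0.03,0.002,-34,-1.4,61,255],[-0.004,0.03,0.002,-34,-1.4,61,255],[-0.004,0.03,0.002,-34,-1.4,61,255],[-0.004,0.03,0.002,-34,-1.4,61,255],[-0.004,0.03,0.002,-34,-1.4,61,255],[-0.004,0.03,0.002,-34,-1.4,61,255]]]'
python3 - <<'E'
from h import *
to([.388,.135,.235],RA); print(bot.get_obs()["joint_pos"])
E
```

```text
clock: 3.95
eef_pos: [0.3879, 0.1044, 0.2346]
tool_rot: [0.312, 0.916, 0.077, 0.239]
ft_force: [-0.1, -0.2, 0.2]
grip_width: -0.0004
shift mm [ 0.0827 30.6145  0.3585] turn [-18.1438  -0.7357  32.845 ] tip 0.008 t 3.95
[ 0.4115 -0.3079 -0.6601  0.7498 -0.2027  1.0197]
```

```bash

python3 -m jog '[[[0,0.031,0,-18.1,-0.7,32.8,255],[0,0.031,0,-18.1,-0.7,32.8,255],[0,0.031,0,-18.1,-0.7,32.8,255],[0,0.031,0,-18.1,-0.7,32.8,255],[0,0.031,0,-18.1,-0.7,32.8,255],[0,0.031,0,-18.1,-0.7,32.8,255],[0,0.031,0,-18.1,-0.7,32.8,255],[0,0.031,0,-18.1,-0.7,32.8,255]]]'
python3 - <<'E'
from h import *
to([.388,.135,.235],RA); print(bot.get_obs()["joint_pos"])
m=bot.camera_model("wrist"); im=bot.camera("wrist"); cv2.imwrite("pics/w3.png",im); np.savez("w3.npz",**m); print(m["T"])
for P in([.4575,.135,.1184],[.4575,.045,.1184],[.4575,-.0445,.1184]): print(proj("wrist",P))
E
```

```text
clock: 4.62
eef_pos: [0.388, 0.1354, 0.2347]
tool_rot: [0.004, 0.966, 0.001, 0.259]
ft_force: [0.6, -0.1, 0.0]
grip_width: 0.0001
shift mm [ 0.017  -0.371   0.2893] turn [-0.2307 -0.0346  0.3907] tip 0.008 t 4.6167
[ 0.5128 -0.2833 -0.6504  0.738  -0.2475  0.4617]
[[ 0.0068  0.6699  0.7424  0.2536]
 [ 1.     -0.0084 -0.0016  0.1371]
 [ 0.0052  0.7424 -0.67    0.3117]
 [ 0.      0.      0.      1.    ]]
[317.1898 190.2851]
[227.4392 191.0364]
[138.2784 191.7827]
```

View pics/w3.png

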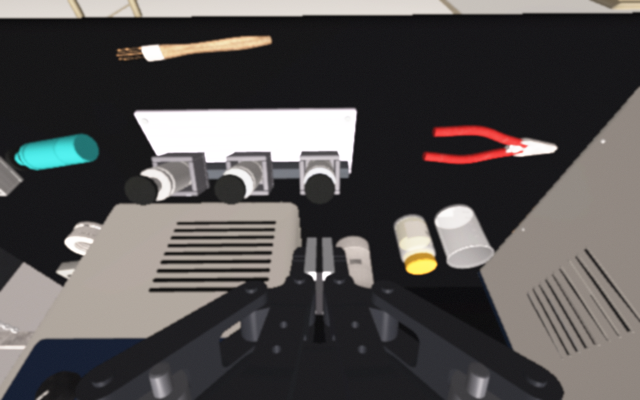

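Heads at about L (319,188), M (231,188), R (142,188). I'll refine these by blob centroid and triangulate w1 against w3.

```bash
python3 - <<'E'
from h import *
im=cv2.imread("pics/w3.png").max(2)
def R(f,p):
    m=np.load(f); d=m["T"][:3,:3]@np.linalg.inv(m["K"])@np.r_[p,1.]; return m["T"][:3,3],d/np.linalg.norm(d)
cv2.imwrite("pics/w3c.png",cv2.resize(cv2.imread("pics/w3.png")[140:215,110:370],None,fx=3,fy=3,interpolation=cv2.INTER_CUBIC))
for a,b in[((76,149),(319,188)),((357,154),(231,188)),((639,160),(142,188))]:
    print(*tri(R("w1.npz",px(a,3,(165,140))),R("w3.npz",b)))
E
```

```text
[0.4575 0.1372 0.1156] 0.0008229120804318313
[0.4586 0.0475 0.1133] 0.00042441240184903
[ 0.4589 -0.0437  0.112 ] 0.0007890948658602056
```

View pics/w3c.png

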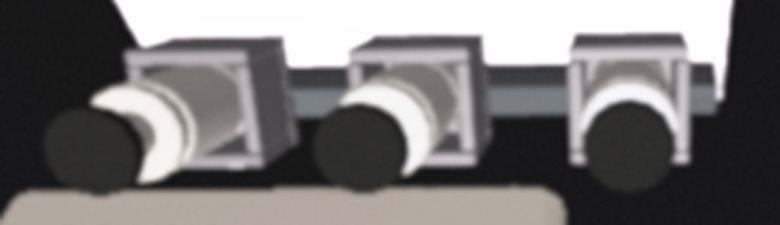

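Heads in the crop: R (92,149), M (360,148), L (628,146), which gives y of about 0.1365, 0.047 and -0.0435. Approaching the left head to 10 mm short.

```bash

python3 -m jog '[[[0.03,0.001,-0.05,-0.2,0,0.4,255],[0.045,0.001,-0.075,-0.2,0,0.4,255],[0.0605,0.001,-0.1007,-0.2,0,0.4,255],[0.0605,0.001,-0.1007,-0.2,0,0.4,255],[0.0605,0.001,-0.1007,-0.2,0,0.4,255],[0.0605,0.001,-0.1007,-0.2,0,0.4,255]]]'
python3 - <<'E'
from h import *
to([.4485,.1365,.134],RA)
for i in range(3): print(bot.get_obs()["ft_force"])
m=bot.camera_model("side"); im=bot.camera("side"); cv2.imwrite("pics/s2.png",im)
print(bot.get_obs()["ft_force"],bot.get_obs()["ft_force"]@A)
E
for i in 1; do python3 -m jog '[[[0.003,0,-0.0052,0,0,0,255],[0.003,0,-0.0052,0,0,0,255],[0.003,0,-0.0052,0,0,0,255]]]'; done
```

```text
clock: 5.17
eef_pos: [0.4486, 0.1363, 0.1345]
tool_rot: [-0.0, 0.966, 0.0, 0.258]
ft_force: [0.3, -0.0, 0.4]
grip_width: 0.0001
shift mm [-0.0715  0.1719 -0.4622] turn [-0.0016 -0.0423 -0.0244] tip 0.008 t 5.1667
[ 0.3007 -0.0172  0.4305]
[ 0.3007 -0.0172  0.4305]
[ 0.3007 -0.0172  0.4305]
[ 0.4036 -0.3782  0.0472] -0.16092863745389335
clock: 5.47
eef_pos: [0.4519, 0.1366, 0.1301]
tool_rot: [-0.0, 0.966, 0.001, 0.26]
ft_force: [-0.2, 0.4, 0.9]
grip_width: -0.0
```

```bash
cat > meas.py <<'E'
from h import *
import sys
F=[];S=[]
for i in range(int(sys.argv[1]) if len(sys.argv)>1 else 4):
    bot.camera("wrist"); o=bot.get_obs(); F.append(o["ft_force"]@A); S.append(o["eef_pos"]@A)
print("t %.2f s=%.2f mm F=%.2f +-%.2f"%(o["clock"],1e3*np.mean(S),np.mean(F),np.std(F)/len(F)**.5),o["eef_pos"])
E
python3 meas.py
python3 -m jog '[[[0.001,0,-0.00173,0,0,0,255],[0.001,0,-0.00173,0,0,0,255]]]'>/dev/null; python3 meas.py
python3 -m jog '[[[0.001,0,-0.00173,0,0,0,255],[0.001,0,-0.00173,0,0,0,255]]]'>/dev/null; python3 meas.py
python3 -m jog '[[[0.001,0,-0.00173,0,0,0,255],[0.001,0,-0.00173,0,0,0,255]]]'>/dev/null; python3 meas.py
python3 -m jog '[[[0.001,0,-0.00173,0,0,0,255],[0.001,0,-0.00173,0,0,0,255]]]'>/dev/null; python3 meas.py
```

```text
t 5.67 s=-113.54 mm F=0.43 +-0.09 [0.4516 0.1364 0.1294]
t 6.03 s=-116.31 mm F=-0.31 +-0.12 [0.4525 0.1363 0.1269]
t 6.40 s=-118.28 mm F=0.50 +-0.06 [0.4536 0.1363 0.1253]
t 6.77 s=-120.23 mm F=0.95 +-0.03 [0.4546 0.1363 0.1237]
t 7.13 s=-122.21 mm F=1.63 +-0.15 [0.4556 0.1363 0.122 ]
```

The slope is about 0.35 N/mm with contact near s = -118, which looks like the worn one. Pressing on to about 10.3 mm.

```bash

python3 -m jog '[[[0.001,0,-0.00173,0,0,0,255],[0.001,0,-0.00173,0,0,0,255]]]'>/dev/null; python3 meas.py
python3 -m jog '[[[0.001,0,-0.00173,0,0,0,255],[0.001,0,-0.00173,0,0,0,255]]]'>/dev/null; python3 meas.py
python3 -m jog '[[[0.001,0,-0.00173,0,0,0,255],[0.001,0,-0.00173,0,0,0,255]]]'>/dev/null; python3 meas.py 6;
python3 - <<'E'
from h import *
im=bot.camera("wrist"); cv2.imwrite("pics/w4.png",cv2.resize(im[120:270,220:420],None,fx=4,fy=4,interpolation=cv2.INTER_CUBIC))
E
```

```text
t 7.50 s=-124.22 mm F=2.51 +-0.20 [0.4566 0.1363 0.1202]
t 7.87 s=-126.21 mm F=3.10 +-0.27 [0.4576 0.1363 0.1185]
t 8.33 s=-128.20 mm F=4.43 +-0.27 [0.4586 0.1363 0.1168]
```

View pics/w4.png

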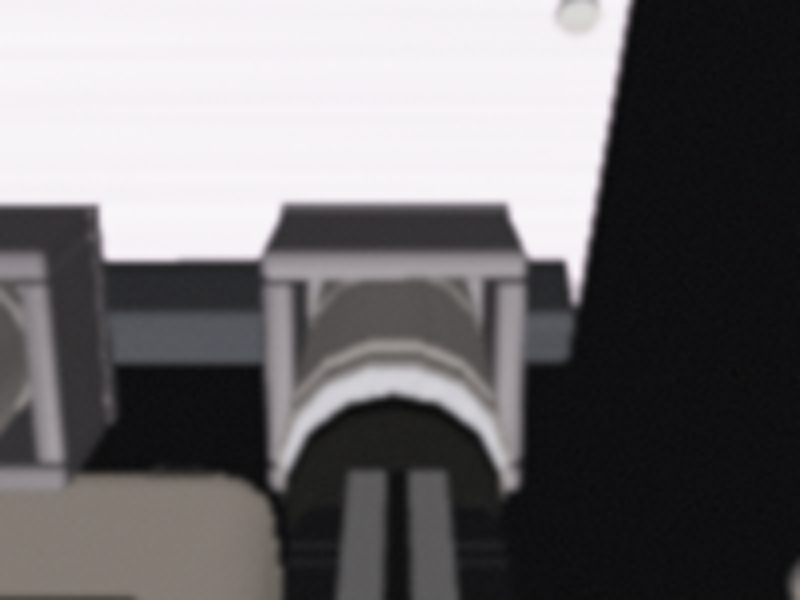

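The tips are centred on the head, force 4.4 N at about 10.4 mm depth, so the left buffer is weak. Hold a little longer, retreat, and go to the middle.

```bash

python3 -m jog '[[[0,0,0,0,0,0,255],[0,0,0,0,0,0,255],[0,0,0,0,0,0,255],[-0.005,0,0.00866,0,0,0,255],[-0.01,0,0.0173,0,0,0,255],[-0.011,-0.04,0.019,0,0,0,255],[-0.011,-0.08,0.019,0,0,0,255],[-0.011,-0.09,0.019,0,0,0,255],[-0.011,-0.09,0.019,0,0,0,255],[-0.011,-0.09,0.019,0,0,0,255]]]'
python3 meas.py 3; python3 -c "
from h import *
to([.4515,.0465,.1288],RA)"
```

```text
clock: 9.22
eef_pos: [0.4468, 0.0456, 0.1349]
tool_rot: [0.001, 0.966, -0.0, 0.258]
ft_force: [0.2, 0.5, -0.3]
grip_width: -0.0
t 9.37 s=-106.49 mm F=0.37 +-0.09 [0.4474 0.0472 0.1354]
shift mm [ 4.0947 -0.6628 -6.576 ] turn [-0.0071 -0.081  -0.1367] tip 0.008 t 9.3667
```

```bash

python3 -m jog '[[[0.005,0,-0.00866,0,0,0,255],[0.005,0,-0.00866,0,0,0,255],[0.005,0,-0.00866,0,0,0,255]]]'>/dev/null; python3 meas.py 3
python3 -m jog '[[[0.002,0,-0.00346,0,0,0,255],[0.002,0,-0.00346,0,0,0,255]]]'>/dev/null; python3 meas.py
python3 -m jog '[[[0.001,0,-0.00173,0,0,0,255],[0.001,0,-0.00173,0,0,0,255]]]'>/dev/null; python3 meas.py
python3 -m jog '[[[0.001,0,-0.00173,0,0,0,255],[0.001,0,-0.00173,0,0,0,255]]]'>/dev/null; python3 meas.py
```

```text
t 9.77 s=-116.22 mm F=0.01 +-0.15 [0.4521 0.0468 0.1269]
t 10.13 s=-120.01 mm F=5.38 +-0.15 [0.4549 0.0464 0.1241]
t 10.50 s=-121.90 mm F=7.38 +-0.51 [0.4561 0.0464 0.1226]
t 10.87 s=-123.76 mm F=9.53 +-0.23 [0.4573 0.0466 0.1211]
```

```bash

python3 -m jog '[[[0.0016,0,-0.0028,0,0,0,255],[0.0016,0,-0.0028,0,0,0,255],[0.0016,0,-0.0028,0,0,0,255]]]'>/dev/null; python3 meas.py 8
python3 -m jog '[[[0,0,0,0,0,0,255],[0,0,0,0,0,0,255],[-0.005,0,0.00866,0,0,0,255],[-0.01,0,0.0173,0,0,0,255],[-0.011,-0.04,0.019,0,0,0,255],[-0.011,-0.08,0.019,0,0,0,255],[-0.011,-0.09,0.019,0,0,0,255],[-0.011,-0.09,0.019,0,0,0,255],[-0.011,-0.09,0.019,0,0,0,255]]]'
python3 meas.py 3; python3 -c "
from h import *
to([.4515,-.0435,.1288],RA)"
```

```text
t 11.52 s=-126.75 mm F=12.74 +-0.12 [0.459  0.0466 0.1186]
clock: 12.27
eef_pos: [0.4464, -0.0444, 0.1357]
tool_rot: [0.001, 0.966, 0.0, 0.258]
ft_force: [-0.4, 1.2, 0.1]
grip_width: 0.0003
t 12.42 s=-105.75 mm F=-0.04 +-0.40 [ 0.4467 -0.0428  0.1358]
shift mm [ 4.8163 -0.6638 -6.9945] turn [-0.0167 -0.1025 -0.1317] tip 0.008 t 12.4167
```

Middle is sound (12.7 N at about 10 mm). Now the right.

```bash

python3 -m jog '[[[0.005,-0.0007,-0.00866,0,0,0,255],[0.005,-0.0007,-0.00866,0,0,0,255],[0.005,-0.0007,-0.00866,0,0,0,255]]]'>/dev/null; python3 meas.py 3
python3 -m jog '[[[0.002,0,-0.00346,0,0,0,255],[0.002,0,-0.00346,0,0,0,255]]]'>/dev/null; python3 meas.py
python3 -m jog '[[[0.002,0,-0.00346,0,0,0,255],[0.002,0,-0.00346,0,0,0,255]]]'>/dev/null; python3 meas.py
```

```text
t 12.82 s=-115.51 mm F=0.33 +-0.05 [ 0.452  -0.0438  0.1277]
t 13.18 s=-119.27 mm F=3.92 +-0.18 [ 0.4546 -0.0444  0.1248]
t 13.55 s=-123.08 mm F=8.40 +-0.31 [ 0.4571 -0.0444  0.1218]
```

```bash

python3 -m jog '[[[0.0021,0,-0.0037,0,0,0,255],[0.0021,0,-0.0037,0,0,0,255],[0.0021,0,-0.0037,0,0,0,255]]]'>/dev/null; python3 meas.py 8
python3 -m jog '[[[0,0,0,0,0,0,255],[0,0,0,0,0,0,255],[-0.01,0,0.0173,0,0,0,255],[-0.02,0,0.0346,0,0,0,255],[-0.035,0.04,0.06,0,0,0,255],[-0.045,0.08,0.075,0,0,0,0],[-0.045,0.12,0.075,0,0,0,0],[-0.045,0.16,0.075,0,0,0,0],[-0.045,0.18,0.075,0,0,0,0],[-0.045,0.18,0.075,0,0,0,0]]]'
python3 - <<'E'
from h import *
P=np.array([.510,.136,.0275])+.066*A; print(P)
to(P-.011*A,RA); to(P+.08*A,RA)
E
```

```text
t 14.20 s=-126.97 mm F=13.45 +-0.11 [ 0.4594 -0.0442  0.1187]
clock: 15.03
eef_pos: [0.4133, 0.1406, 0.1927]
tool_rot: [-0.004, 0.966, 0.002, 0.259]
ft_force: [1.2, -0.7, 0.1]
grip_width: 0.0606
[0.477  0.136  0.0847]
shift mm [  69.2016   -4.5972 -117.5658] turn [-0.0996  0.0218 -0.5233] tip 0.008 t 15.0333
shift mm [ 23.7016  -4.5972 -38.7575] turn [-0.0996  0.0218 -0.5233] tip 0.008 t 15.0333
```

Right is sound (13.45 N), so left is the worn one. Advancing over it with open jaws along its axis.

```bash

python3 -m jog '[[[0.0237,-0.0041,-0.0388,0,0,-0.5,0],[0.0237,-0.0041,-0.0388,0,0,-0.5,0],[0.0237,-0.0041,-0.0388,0,0,-0.5,0],[0.036,-0.0041,-0.061,0,0,-0.5,0],[0.049,-0.0041,-0.083,0,0,-0.5,0],[0.06,-0.0041,-0.102,0,0,-0.5,0],[0.0692,-0.0041,-0.1176,0,0,-0.5,0],[0.0692,-0.0041,-0.1176,0,0,-0.5,0],[0.0692,-0.0041,-0.1176,0,0,-0.5,0]]]'
python3 - <<'E'
from h import *
P=np.array([.510,.1365,.0275])+.066*A
to(P-.011*A,RA)
im=bot.camera("wrist"); cv2.imwrite("pics/w5.png",im[100:400,120:520])
E
```

```text
clock: 15.78
eef_pos: [0.4825, 0.1307, 0.0749]
tool_rot: [0.005, 0.966, -0.002, 0.258]
ft_force: [-1.7, 0.7, 2.6]
grip_width: 0.0852
shift mm [-0.034   5.834   0.1833] turn [ 0.0335 -0.0489  0.5472] tip 0.008 t 15.7833
```

View pics/w5.png

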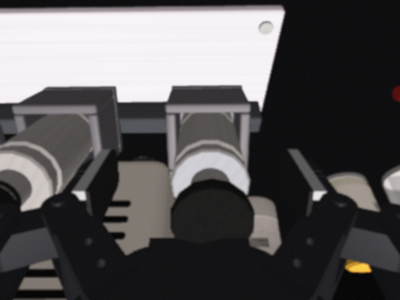

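The left buffer is between the jaws and the tool sits about 6 mm to its right. I'll centre it and then close.

```bash

python3 -m jog '[[[0,0.006,0,0,0,0.5,0],[0,0.006,0,0,0,0.5,0],[0,0.006,0,0,0,0.5,0],[0,0.006,0,0,0,0.5,255],[0,0.006,0,0,0,0.5,255],[0,0.006,0,0,0,0.5,255],[0,0.006,0,0,0,0.5,255],[0,0.006,0,0,0,0.5,255],[0,0.006,0,0,0,0.5,255],[0,0.006,0,0,0,0.5,255]]]'
python3 meas.py 2
```

```text
clock: 16.67
eef_pos: [0.4823, 0.1372, 0.0746]
tool_rot: [-0.0, 0.966, -0.0, 0.259]
ft_force: [-3.9, -0.8, 6.0]
grip_width: 0.0348
t 16.77 s=-176.56 mm F=6.49 +-0.23 [0.4823 0.1372 0.0746]
```

Gripped (34.8 mm). Pulling it out along the axis.

```bash

python3 -m jog '[[[-0.005,0,0.00866,0,0,0,255],[-0.01,0,0.0173,0,0,0,255],[-0.0175,0,0.0303,0,0,0,255],[-0.025,0,0.0433,0,0,0,255],[-0.035,0,0.0606,0,0,0,255],[-0.045,0,0.09,0,0,0,255],[-0.045,0,0.12,0,0,0,255],[-0.045,0,0.12,0,0,0,255],[-0.045,0,0.12,0,0,0,255]]]'
python3 - <<'E'
from h import *
o=bot.get_obs(); print(o["ft_force"],o["grip_width"],o["joint_pos"])
to([.4815,-.379,.20],RV)
E
```

```text
clock: 17.52
eef_pos: [0.438, 0.1381, 0.1958]
tool_rot: [-0.0, 0.966, 0.001, 0.26]
ft_force: [-0.3, -0.4, -3.9]
grip_width: 0.0345
[-0.3387 -0.406  -3.8979] 0.03453002794137012 [ 0.4429 -0.1423 -0.6631  0.5666 -0.2146  0.3888]
shift mm [  43.5185 -517.0786    4.1891] turn [-0.1172 30.1051 -0.0553] tip 0.008 t 17.5167
```

```bash

python3 -m jog '[[[0.005,-0.04,0.004,0,3,0,255],[0.01,-0.08,0.004,0,6,0,255],[0.013,-0.12,0.004,0,9,0,255],[0.016,-0.16,0.004,0,12,0,255],[0.02,-0.2,0.004,0,15,0,255],[0.023,-0.24,0.004,0,18,0,255],[0.026,-0.28,0.004,0,21,0,255],[0.03,-0.32,0.004,0,24,0,255],[0.03,-0.34,0.004,0,27,0,255],[0.03,-0.34,0.004,0,30,0,255]]]'
python3 -c "
from h import *
to([.4815,-.379,.20],RV)"
```

```text
clock: 18.35
eef_pos: [0.4664, -0.207, 0.1954]
tool_rot: [0.003, 1.0, 0.0, -0.003]
ft_force: [0.5, 0.6, -3.1]
grip_width: 0.0347
shift mm [  15.1223 -171.9564    4.6363] turn [-0.0056 -0.3988  0.3269] tip 0.008 t 18.35
```

```bash

python3 -m jog '[[[0.004,-0.04,0.004,0,-0.4,0.3,255],[0.008,-0.08,0.004,0,-0.4,0.3,255],[0.012,-0.12,0.004,0,-0.4,0.3,255],[0.015,-0.15,0.004,0,-0.4,0.3,255],[0.015,-0.165,0.004,0,-0.4,0.3,255],[0.015,-0.165,0.004,0,-0.4,0.3,255],[0.015,-0.165,0.004,0,-0.4,0.3,255],[0.015,-0.165,0.004,0,-0.4,0.3,255]]]'
python3 - <<'E'
from h import *
to([.4815,-.379,.20],RV)
print(bot.get_obs()["joint_pos"])
for n in("wrist","top"): 
    m=bot.camera_model(n); im=bot.camera(n); cv2.imwrite(f"pics/p_{n}.png",im)
a=cv2.imread("pics/p_wrist.png"); b=cv2.imread("pics/p_top.png")[180:300,380:500]
o=np.zeros((400,800,3),np.uint8); o[:,:500]=a[:,70:570]; o[:300,500:]=cv2.resize(b,(300,300),interpolation=cv2.INTER_CUBIC)
cv2.imwrite("pics/p.png",o)
E
```

```text
clock: 19.02
eef_pos: [0.4815, -0.3664, 0.1999]
tool_rot: [-0.003, 1.0, 0.002, 0.001]
ft_force: [-1.0, 0.1, -2.7]
grip_width: 0.0347
shift mm [ -0.014  -12.6075   0.0557] turn [-0.2114  0.1653 -0.3503] tip 0.008 t 19.0167
[-0.6527  0.4684  0.2316  1.334   0.0047 -0.6589]
```

View pics/p.png

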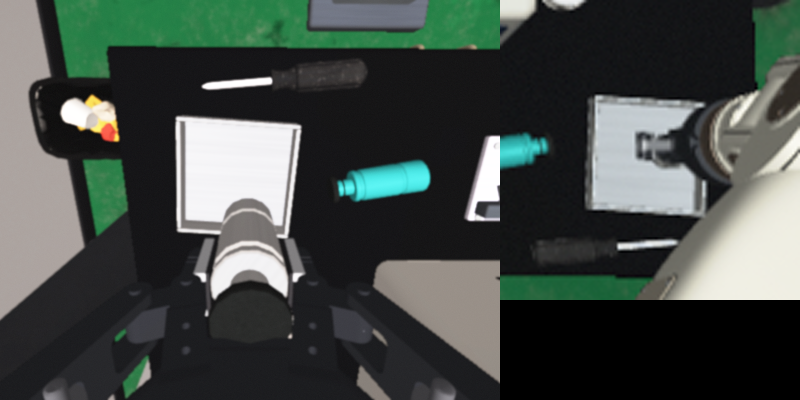

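The buffer hangs upright above the tray. Tray rim corners in the wrist picture are about (178,117), (301,124), (293,236) and (178,233), plus 70 columns for the crop offset. I'll compute the centre.

```bash
python3 - <<'E'
from h import *
c=[onz("wrist",(u+70,v),.034) for u,v in[(178,117),(301,124),(293,236),(178,233)]]
print(np.array(c)); m=np.mean(c,0); print(m)
to([m[0],m[1],.12],RV)
E
```

```text
[[ 0.4163 -0.438   0.034 ]
 [ 0.4224 -0.3103  0.034 ]
 [ 0.5513 -0.3114  0.034 ]
 [ 0.5482 -0.4475  0.034 ]]
[ 0.4845 -0.3768  0.034 ]
shift mm [  2.41   -10.7333 -81.3314] turn [-0.1213  0.2647 -0.4223] tip 0.008 t 19.1167
```

```bash

python3 -m jog '[[[0.002,-0.011,-0.03,-0.1,0.2,-0.4,255],[0.002,-0.011,-0.06,-0.1,0.2,-0.4,255],[0.002,-0.011,-0.09,-0.1,0.2,-0.4,255],[0.002,-0.011,-0.115,-0.1,0.2,-0.4,255],[0.002,-0.011,-0.13,-0.1,0.2,-0.4,255],[0.002,-0.011,-0.135,-0.1,0.2,-0.4,255],[0.002,-0.011,-0.135,-0.1,0.2,-0.4,255],[0.002,-0.011,-0.135,-0.1,0.2,-0.4,255]]]'
cat > mz.py <<'E'
from h import *
F=[]
for i in range(3): bot.camera("top"); o=bot.get_obs(); F.append(o["ft_force"][2])
print("z %.4f Fz %.2f"%(o["eef_pos"][2],np.mean(F)),o["eef_pos"],"tilt deg",np.degrees(np.arccos(-Ro.from_quat(o["tool_rot"]).as_matrix()[2,2])))
E
python3 mz.py
python3 -m jog '[[[0,0,-0.003,0,0,0,255],[0,0,-0.003,0,0,0,255]]]'>/dev/null; python3 mz.py
python3 -m jog '[[[0,0,-0.0015,0,0,0,255],[0,0,-0.0015,0,0,0,255]]]'>/dev/null; python3 mz.py
```

```text
clock: 19.78
eef_pos: [0.4851, -0.3782, 0.0684]
tool_rot: [-0.0, 1.0, -0.001, 0.002]
ft_force: [-0.0, -0.1, -2.7]
grip_width: 0.0345
z 0.0695 Fz -3.22 [ 0.4857 -0.3792  0.0695] tilt deg 0.4010699224759469
z 0.0646 Fz -3.37 [ 0.4844 -0.3786  0.0646] tilt deg 0.194908204515314
z 0.0628 Fz -2.73 [ 0.4843 -0.3785  0.0628] tilt deg 0.17053077280837597
```

```bash

python3 -m jog '[[[0,0,-0.002,0,0,0,255],[0,0,-0.002,0,0,0,255]]]'>/dev/null; python3 mz.py
python3 -m jog '[[[0,0,-0.001,0,0,0,255],[0,0,-0.001,0,0,0,255]]]'>/dev/null; python3 mz.py
python3 -m jog '[[[0,0,-0.001,0,0,0,255],[0,0,-0.001,0,0,0,255]]]'>/dev/null; python3 mz.py
```

```text
z 0.0608 Fz -2.99 [ 0.4844 -0.3785  0.0608] tilt deg 0.16851462674257478
z 0.0599 Fz -3.51 [ 0.4844 -0.3785  0.0599] tilt deg 0.17639942257359326
z 0.0589 Fz -3.18 [ 0.4844 -0.3785  0.0589] tilt deg 0.17552444875127154
```

```bash

python3 -m jog '[[[0,0,-0.001,0,0,0,255],[0,0,-0.001,0,0,0,255]]]'>/dev/null; python3 mz.py
python3 -m jog '[[[0,0,-0.001,0,0,0,255],[0,0,-0.001,0,0,0,255]]]'>/dev/null; python3 mz.py
```

```text
z 0.0579 Fz -3.10 [ 0.4844 -0.3785  0.0579] tilt deg 0.17942207977568733
z 0.0574 Fz 1.30 [ 0.4846 -0.3786  0.0574] tilt deg 0.22382398768502781
```

Foot on the tray floor at z = 0.0574 (force went from -3.1 to +1.3 N). Release and back up.

```bash

python3 -m jog '[[[0,0,0,0,0,0,180],[0,0,0,0,0,0,120],[0,0,0,0,0,0,0],[0,0,0,0,0,0,0],[0,0,0,0,0,0,0],[0,0,0,0,0,0,0],[0,0,0.01,0,0,0,0],[0,0,0.03,0,0,0,0],[0,0,0.07,0,0,0,0],[0,0,0.1,0,0,0,0]]]'
python3 -m jog '[[[0,0,0.04,0,0,0,0],[-0.02,0,0.07,0,0,0,0],[-0.06,-0.02,0.07,0,0,0,0],[-0.1,-0.03,0.07,0,0,0,0],[-0.14,-0.03,0.07,0,0,0,0],[-0.16,-0.03,0.07,0,0,0,0],[-0.16,-0.03,0.07,0,0,0,0],[-0.16,-0.03,0.07,0,0,0,0]]]'
python3 - <<'E'
from h import *
a=bot.camera("wrist"); b=bot.camera("top")[190:300,230:490]; s=bot.camera("side")
cv2.imwrite("pics/f_side.png",s)
o=np.zeros((600,800,3),np.uint8); o[:330,:780]=cv2.resize(b,None,fx=3,fy=3,interpolation=cv2.INTER_CUBIC)
o[335:600,:420]=cv2.resize(a,(420,265)); o[335:600,425:800]=cv2.resize(s[80:270,300:400],(375,265)) if 0 else cv2.resize(s[80:270,270:440],(237,265)).repeat(1,1) if 0 else cv2.resize(s[80:214,300:490],(375,265))
cv2.imwrite("pics/f.png",o)
for z in(.004,.109): print(proj("top",[.4844,-.3785,z])); 
E
```

```text
clock: 22.98
eef_pos: [0.4843, -0.3784, 0.1591]
tool_rot: [0.0, 1.0, -0.001, 0.001]
ft_force: [0.4, -1.2, 1.1]
grip_width: 0.0854
clock: 23.65
eef_pos: [0.3235, -0.4089, 0.2282]
tool_rot: [0.002, 1.0, -0.001, 0.002]
ft_force: [0.7, 0.1, -0.2]
grip_width: 0.0857
[434.8312 241.5084]
[444.8386 240.0004]
```

View pics/f.png

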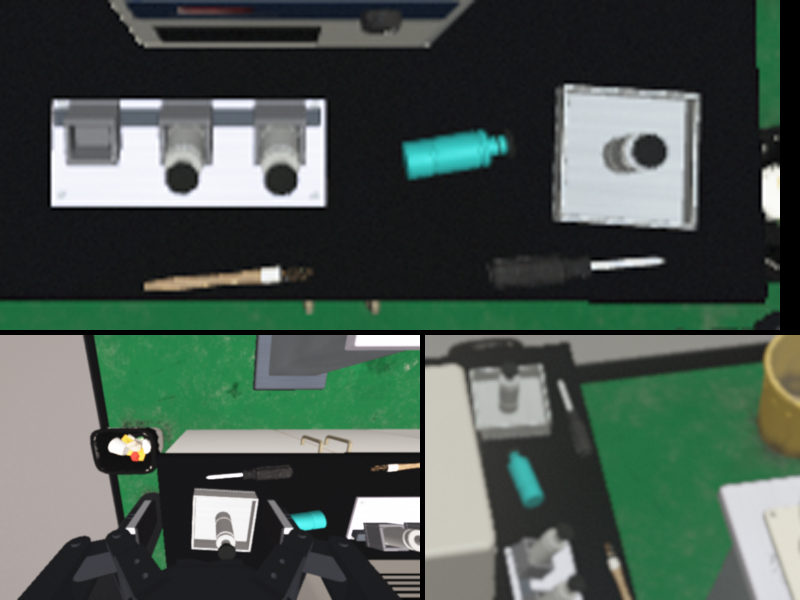

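The buffer stands upright, centred in the tray: its head is at (446,240) against (445,240) predicted. The other two are still in their pockets and the gripper is clear.

```bash
python3 -c "
from h import *
bot.job_done()"
```

```text
the job is handed in; nothing more can be done
```

I pressed the three buffers left, middle, right to about 10 mm each and held each for at least half a second. The left one was worn, so I pulled it out along its pocket, turned it upright and stood it near the centre of the tray. I handed the job in at about 24 s; it gave no verdict.

| Buffer | Force | Depth |
|---|---|---|
| Left (worn) | 4.4 N | about 10.5–11 mm |
| Middle | 12.7 N | about 10 mm |
| Right | 13.5 N | about 10 mm |

- **Last checks:** In the last top view the worn buffer stands upright, its head within 2 px of the position predicted for it. The two sound buffers are still in their pockets. The gripper is open and clear.
- **Not rechecked:** I did not look again at the ring nut, beaker and pliers after the moves; nothing came near them.
- **Disagreements:**
    - The top and side cameras differed by about 5 mm in y. I used the wrist camera's values instead.
    - The wrist camera put the heads 3–6 mm lower than the nominal height. The contact forces fitted the nominal height to about 1 mm.
    - The left force is slightly above the stated 3–4 N, which fits a press a little past 10 mm. I did not see the ring itself meet the cylinder's edge; depth came from force and position.
- **Detour:** Joint 6 reached its range limit early on, so I used the half-turned wrist, which cost about 3 s.

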